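# Rock the round-mirror mount to its index tab

### The job

Check the travel of the sprung mount that carries the round mirror: with the fingertips press down the round pad on its sprung corner until its pointer is level with the index tab on the scale, without running past the tab, keep it there for about a second, then let go so that the plate springs back. Do not touch the round mirror's glass or rim, do not shift, tip or lift the mount or move its tab, and leave the square-mirror mount and everything else on the bench as it stands.

Things in the scene. Friction and masses are not known exactly. Their poses are not given: they have to be found in the camera images.
- round_mount: mount with the ROUND mirror, 1.8 kg, loose on the bench; grey base 240 x 140 x 14 mm. Origin: on the bench under the mirror's middle; x points from the sprung corner to the scale, z up. A square plate (130 mm side, top 70 mm up) lies on it like a diamond and rocks about a hinge along y, 60 mm above the origin. Pointer and scale at the +x end reach 200 mm up.
- round_plate (a joint): tilt of the round-mirror plate, rad: 0 = at rest on its stop, grows as the sprung corner goes down, end stop at 0.40. A spring returns it: pressing the pad takes about 4 N to start and 8 N at 0.3 rad. The pointer is in line with the index tab when this equals round_index.
- round_pad_top (a point): centre of the top of the round steel press pad, 24 mm across, raised 5 mm above the plate at the sprung corner of the round-mirror mount (the corner at mount -x, 72 mm from the hinge, over the coil spring); at rest 75 mm above the bench. Pressing it 1 mm down tilts the plate about 0.014 rad.
- round_tip (a point): end of the round-mirror mount's pointer, a dark 4 mm needle fixed to the plate, 166 mm from the hinge, bent sideways (mount +y) across the white scale; climbs along the scale when the pad goes down, about 2.3 mm per mm.
- round_index (a joint): place of the index tab on the round-mirror mount's scale, rad of plate tilt at which the pointer is level with it (0.16 to 0.30); it stays where it is set.
- round_tab (a point): the index tab of the round-mirror mount: dark steel block 20 mm wide and 12 mm tall clamped on the edge of the white scale; the point is at mid-height on its pointer side, 7 mm sideways from the pointer's end when they are in line. The point's z axis points up along the scale.
- round_pad: the same press pad, as a part; its origin is at the centre of its underside, 5 mm below round_pad_top.
- round_mirror: the round mirror in its rim, 80 mm across, 7 mm thick, on the middle of the plate; origin at the centre of its underside.
- square_mount: the other mount, alike in all but its SQUARE mirror (70 mm side); to be left alone. Origin and axes as for the round one. The two mounts may stand either way round, left or right.
- square_plate (a joint): tilt of the square-mirror plate, rad, 0 at rest.
- vial_far: small amber screw-cap vial, 22 mm across, 42 mm tall, standing between the two mounts, farther from the robot; loose; origin at the centre of its underside; a bystander.
- vial_near: small clear screw-cap vial, 22 mm across, 42 mm tall, standing between the two mounts, nearer the robot; loose; origin at the centre of its underside; a bystander.
- beaker: open glass beaker, 60 mm across, 80 mm tall, beyond the mounts; loose; origin at the centre of its underside; a bystander.
- spanner: spanner, 160 mm long and 8 mm thick, lying on the bench between the two mounts; loose; origin at the middle of its length, on the bench; a bystander.
- can: aluminium can, 60 mm across, 90 mm tall, at the robot's right; loose; origin at the centre of its underside; a bystander.
- tray: grey two-part plastic tray, 140 x 110 x 35 mm, at the robot's left; loose; origin at the centre of its underside; a bystander.

How it is judged (in metres and radians):
On the way, in this order (a step that is already met when the one before it is completed fails the run):
1. the round mount's pad is pressed by the fingers and its pointer is level with the index tab (within 7 mm), held (z of round_tip in the frame of round_tab between -0.007 and 0.007 m and contact force between the fingers and round_pad above 0.5 N), for 0.6 s.
2. the pad is let go and the plate is back on its stop (value of joint round_plate below 0.03 rad and contact force between the fingers and round_pad below 0.1 N), for 0.2 s.
At the end, for the whole second after the job is handed in: The round-mirror plate is let go and back at rest (tilt below 0.03 rad); its mount stands level within 20 mm of where it was, the index tab is where it was set (within 20 mm), the square-mirror mount within 15 mm and at rest, every bystander within 20 mm of where it stood (value of joint each of round_plate, square_plate below 0.03 rad and distance of each of round_mount, round_tab, vial_far, vial_near, beaker, spanner, can, tray from where it was at the start of the episode below 0.02 m and distance of square_mount from where it was at the start of the episode below 0.015 m and angle between round_mount's own z axis and vertical below 0.05 rad and linear speed of round_mount below 0.02 m/s); the robot touches nothing.
It fails at once if the pointer runs past the index tab (more than 13 mm above its middle) (z of round_tip in the frame of round_tab above 0.013 m).
It fails at once if the round mirror is touched (contact force between any of the fingers, the arm and round_mirror above 0.5 N).
It fails at once if the round mount is lifted 8 mm, tipped, or it or its index tab is shifted 20 mm (height (world z) of round_mount above 0.008 m or angle between round_mount's own z axis and vertical above 0.08 rad or distance of any of round_mount, round_tab from where it was at the start of the episode above 0.02 m).
It fails at once if the square-mirror mount is pressed, lifted or shifted (value of joint square_plate above 0.05 rad or distance of square_mount from where it was at the start of the episode above 0.015 m).
It fails at once if a bystander is moved more than 20 mm or lifted (distance of any of vial_far, vial_near, beaker, spanner, can, tray from where it was at the start of the episode above 0.02 m).
It also fails if it takes over 40 s, if anything falls off the work surface, if the arm or the gripper's body presses on something with over 40 N, if the wrist force passes 120 N, or if a joint passes its speed limit or range.

### The arm

A 6-joint arm with a two-finger parallel gripper is mounted at the origin on the work surface. World frame = base frame: x ahead of the robot, y to its left, z up, the work surface at z = 0. Lengths are in m, angles in degrees, forces in N, time in s.
With the tool pointing down it reaches from about 0.3 to 0.75 m from the base axis. Payload 8.5 kg.
Tool frame: the origin (TCP) lies at the very end of the fingers, on their centre line; the grasp point (between the pads) lies 19 mm behind it; z points along the fingers, y is the line along which they close (so a half turn about z gives the same grasp; the last joint's range is limited). The gripper opens to 85 mm and grips with 20 to 120 N. Pads are 22 mm wide; open, the fingers measure 114 mm over their backs; the gripper's body (76 mm by 85 mm) begins 54 mm behind the grasp point. The pads swing forward as they close: fully open they stand 13 mm farther back than shut.
Start: joints at [-81.836, 21.807, 74.336, -0, 83.858, -12.336], TCP at [0.193, -0.515, 0.231] pointing down, gripper open.
Joint ranges: [-178.18, 178.18], [-50.72, 133.34], [12.68, 142.11], [-81.47, 261.47], [9.98, 163.14], [-165.26, 165.26]. Speed limits (degrees/s): [136.94, 136.94, 180, 180, 180, 180].

### API

Orientations are given as a 3x3 rotation matrix whose columns are the frame's x, y, z axes.
In Python, from rig import env, optics, spotter gives the robot as it stands.
- The arm moves only by the shell command python3 -m crank 'ROWS' [FORCE]. ROWS is JSON, one flat list of numbers, 5 for each row, row after row: the finger opening in cm, from 0 to 8.54, then the shift along the tool's x, y, z in cm, then the turn about the tool's z in rad. A call has exactly 8 rows; each row shifts and turns the commanded pose from where the row before left it, along the tool's axes as they then stand; what a row does not reach is not made up. A row lasts 1/12 s, in which the tool goes at most 41.7 mm and 7.16 degrees, less where a joint would pass 70% of its speed; a pose out of reach is approached as far as the arm can. A call is refused whole if a number of a shift passes 4.17 or a number of a turn 0.125, either way. A call with a gripper value outside its range is refused whole. The fingers move at their own pace and stop on an object; FORCE is the grip in N (left out, the last holds). Time passes only in rows, so rows that do not move let the fingers close, or fill a call up. It gives the time, the measured TCP pose, the force, the opening and the grip force at its end, in the units of the state.
- env.observe(): the state, without advancing time (a new reading comes with each control period).
- optics.get_image(name): name is "side" or "top"; returns a dict with "color" (384x512x3 uint8, red, green, blue), "intrinsics" (3x3 intrinsics, pixels), "pose" (4x4, takes a point from camera to world coordinates). Camera axes: x right, y up, looking along -z (the intrinsics and any distortion apply to the point x, -y, -z); pixel columns grow to the right and rows downward; lengths in m; the calibration is good to about 2 mm. A picture is of the moment at which its call begins. There is no depth.
- env.close_job(): hands the job in; it is judged then, once.
Trained networks look in a picture, given as the dict that the camera call returned (one of the last four; its "shot" number tells which), for a name from the list of things; names that differ only in an ending like _2 or _b are one class to them, and where a whole thing is asked for, a point or a joint stands for the part that bears it (a point fixed in the world has none). Each returns a list of dicts, best first, with "score" (0 to 1); they miss things now and then, are a little off and sometimes report something else, mostly with a low value. They report only what shows in the picture. A call takes as long as a camera call.
- spotter.look_for(picture, query): "at" ([column, row] as shares, 0 to 1, of the picture: columns of its width, rows of its height, amid what is visible of it).
The state is a dict: "time_s": time; "q": joint angles; "qvel": joint speeds; "joint_efforts": joint torques, N m; "position": TCP position; "tool_rot": TCP orientation; "ft_force": force on the tool from outside, world axes, zero at the start; "wrist_torque": the same for the moment, N m; "grip_width": finger opening in m; "gripper_force": force on a finger pad.
Only numpy, scipy, OpenCV 4.12 (cv2) and the standard library are available. Lean on these libraries where they do the work, as an engineer would, in place of code of your own. Each camera call takes 0.05 s, during which the arm holds its last target. There are 200 camera calls.

## Working session

There is one attempt and no reset: what is moved stays moved. The work goes in short steps, Python scripts to look and compute and a shell command to move; the robot and the scene stay as the last step left them, time stands still between calls to the robot, and variables do not carry over. Pictures are saved under pics/ and viewed, at most 10 in all, crops included, and the job is handed in when it is done.

```bash
mkdir -p pics
cat > h.py <<'E'
import numpy as np,cv2
from rig import env,optics,spotter
def shot(n,save=None):
    p=optics.get_image(n)
    if save: cv2.imwrite('pics/'+save,cv2.cvtColor(p['color'],cv2.COLOR_RGB2BGR))
    return p
def ray(p,uv):
    K=np.array(p['intrinsics']);T=np.array(p['pose'])
    d=np.linalg.inv(K)@[uv[0],uv[1],1]; d=T[:3,:3]@(d*[1,-1,-1]); return T[:3,3],d
def atz(p,uv,z):
    o,d=ray(p,uv); return o+d*(z-o[2])/d[2]
def proj(p,X):
    K=np.array(p['intrinsics']);T=np.array(p['pose'])
    c=T[:3,:3].T@(np.array(X)-T[:3,3]); v=K@(c*[1,-1,-1]); return v[:2]/v[2]
def look(p,q,n=2):
    return [(round(r['score'],2),np.array(r['at'])*[512,384]) for r in spotter.look_for(p,q)[:n]]
E
python3 - <<'E'
from h import *
np.set_printoptions(precision=4,suppress=True)
for n in('top','side'):
    p=shot(n,n+'0.png'); print(n,p.keys(),np.array(p['pose'])[:3],p['intrinsics'])
    for q,z in(('round_mirror',.075),('round_pad_top',.075),('round_tip',.06),('round_tab',.1),('square_mount',.05),('round_mount',.05)):
        for s,uv in look(p,q): print(q,s,uv,atz(p,uv,z))
s=env.observe();print(s['position'],s['tool_rot'],s['time_s'])
E
```

```text
top dict_keys(['color', 'intrinsics', 'pose', 'shot']) [[ 0.0005  0.9953 -0.0971  0.4475]
 [-1.      0.0003 -0.0018  0.0017]
 [-0.0018  0.0971  0.9953  1.5331]] [[476.9093   0.     252.1833]
 [  0.     476.9093 193.7459]
 [  0.       0.       1.    ]]
round_mirror 0.88 [187.392 220.608] [0.5072 0.2023 0.075 ]
round_mirror 0.16 [173.1072 177.4848] [0.64   0.2482 0.075 ]
round_pad_top 0.48 [173.1072 241.6128] [0.4433 0.2449 0.075 ]
round_tip 0.62 [183.5008 219.6864] [0.5106 0.2165 0.06  ]
round_tab 0.45 [174.08   173.6064] [0.6486 0.2412 0.1   ]
square_mount 0.73 [175.5136 241.8816] [0.4424 0.2416 0.05  ]
square_mount 0.68 [330.2912 201.6   ] [ 0.5676 -0.2392  0.05  ]
round_mount 0.89 [183.7056 211.392 ] [0.5369 0.2176 0.05  ]
round_mount 0.23 [186.3168 218.304 ] [0.5153 0.2092 0.05  ]
side dict_keys(['color', 'intrinsics', 'pose', 'shot']) [[-0.8418  0.281  -0.4609  0.0131]
 [-0.5394 -0.4713  0.6978  0.919 ]
 [-0.0212  0.836   0.5483  0.8054]] [[444.6214   0.     265.5428]
 [  0.     444.6214 189.8967]
 [  0.       0.       1.    ]]
round_mirror 0.97 [257.28   248.6016] [0.5007 0.225  0.075 ]
round_pad_top 0.41 [275.712  263.3088] [0.4335 0.2466 0.075 ]
round_tip 0.76 [255.5904 251.4816] [0.5083 0.2221 0.06  ]
square_mount 0.9 [321.3824 174.7968] [ 0.5404 -0.2108  0.05  ]
round_mount 0.67 [369.6128 153.6   ] [ 0.4599 -0.4244  0.05  ]
round_mount 0.59 [249.9072 261.696 ] [0.5058 0.252  0.05  ]
[ 0.1926 -0.5151  0.2313] [[ 0.9367  0.3502  0.    ]
 [ 0.3502 -0.9367 -0.    ]
 [ 0.      0.     -1.    ]] 0.7
```

View pics/top0.png

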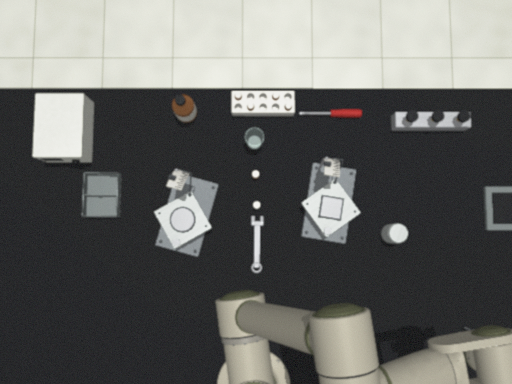

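View pics/side0.png

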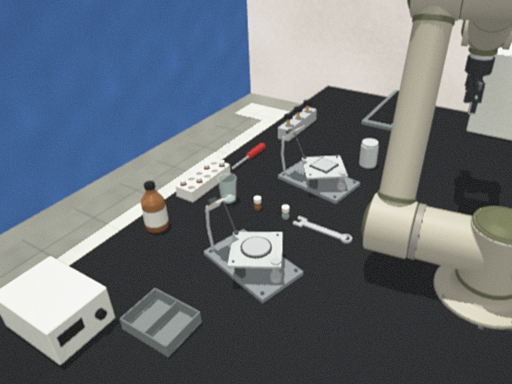

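The round mount is at the left: top (182,219), side (257,248). Its scale end is at the far side, top (178,180). I'll enlarge both views.

Run:
```python
import cv2,numpy as np
a=cv2.imread('pics/top0.png')[160:265,140:230]; b=cv2.imread('pics/side0.png')[190:305,195:310]
a=cv2.resize(a,None,fx=4.2,fy=4.2,interpolation=3);b=cv2.resize(b,None,fx=3.6,fy=3.6,interpolation=3)
c=np.zeros((450,800,3),np.uint8);c[:a.shape[0],:a.shape[1]]=a;c[:b.shape[0],380:380+b.shape[1]]=b
cv2.imwrite('pics/c0.png',c)
```

```text
(no output)
```

View pics/c0.png

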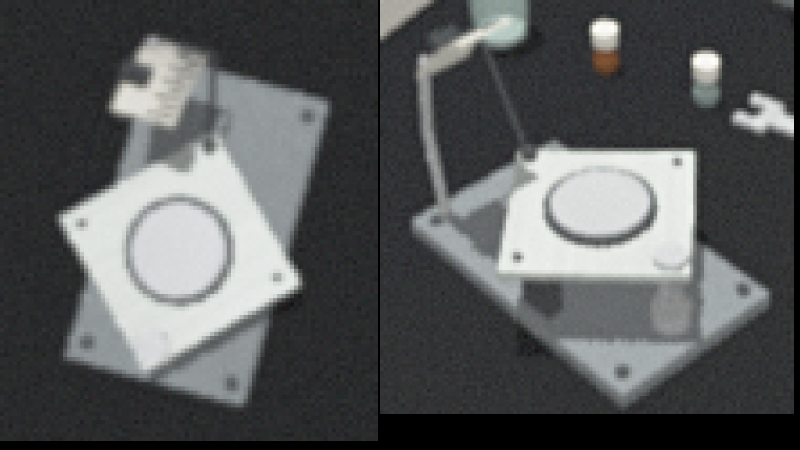

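The crop shows the pad at side px (276,261), about (179,242) in top. The mirror's middle is at top px (183,219). A dark tab sits at about (212,201) in side and (172,178) in top. The pointer leaves the plate at the far corner, top px (190,194).

Run:
```python
from h import *
np.set_printoptions(precision=4,suppress=True)
t=shot('top');s=shot('side')
def tri(a,b):
    o1,d1=ray(t,a);o2,d2=ray(s,b);d1/=np.linalg.norm(d1);d2/=np.linalg.norm(d2)
    k=np.linalg.lstsq(np.c_[d1,-d2],o2-o1,rcond=None)[0]
    A=o1+k[0]*d1;B=o2+k[1]*d2;return (A+B)/2,np.linalg.norm(A-B)
O=atz(t,(182.9,218.8),.077); O2=atz(s,(195+(600-380)/3.6,190+200/3.6),.079)
n=atz(t,(175.7,248.1),.07);f=atz(t,(190,193.3),.07)
ps=atz(s,(276.1,261.1),.075);pt=atz(t,(178.8,242),.075)
print('mirror',O,O2,'corners',n,f,np.linalg.norm(n-f),'mid',(n+f)/2)
x=(f-n)/np.linalg.norm(f-n);yaw=np.arctan2(x[1],x[0]);print('yaw',np.degrees(yaw))
b1=atz(t,(140+325/4.2,160+100/4.2),.014);b2=atz(t,(140+245/4.2,160+405/4.2),.014);b3=atz(t,(140+65/4.2,160+360/4.2),.014)
e=b1-b2;print('base yaw',np.degrees(np.arctan2(e[1],e[0])),np.linalg.norm(e),np.linalg.norm(b2-b3))
print('pad',ps,pt,'from model',(O+O2)/2-.072*x)
tb,err=tri((172.1,177.9),(211.7,201.1));print('tab',tb,err)
R=np.array([[np.cos(yaw),np.sin(yaw)],[-np.sin(yaw),np.cos(yaw)]]);m=R@(tb[:2]-((O+O2)/2)[:2]);print('tab in mount',m,tb[2],np.degrees(np.arctan2(tb[2]-.06,m[0])),np.hypot(m[0],tb[2]-.06))
print('tool x yaw',env.observe()['q'])
```

```text
mirror [0.5126 0.2158 0.077 ] [0.507  0.2206 0.079 ] corners [0.4236 0.2375 0.07  ] [0.5915 0.1961 0.07  ] 0.1729542132309237 mid [0.5075 0.2168 0.07  ]
yaw -13.850324353255205
base yaw -14.194598649594214 0.23836284182330514 0.1402593835440349
pad [0.4367 0.2395 0.075 ] [0.4421 0.2276 0.075 ] from model [0.4399 0.2355 0.078 ]
tab [0.6257 0.2338 0.1799] 0.0016806669488422866
tab in mount [0.1088 0.0429] 0.17985513472285686 47.77308297979206 0.1618594514980722
tool x yaw [-81.836   21.8071  74.335   -0.0004  83.8584 -12.3364]
```

```bash
python3 -m crank '[0,1,0,0,0.12, 0,1,0,0,0.12, 0,1,0,0,0.12, 0,1,0,0,0.12, 0,1,0,0,0.12, 0,0,-3.5,0,0, 0,0,-3.5,0,0, 0,0,-3.5,0,0]' 20
python3 -m crank '[0,0,-3.5,0,0, 0,0,-3.5,0,0, 0,0,-3.5,0,0, 0,0,-3.5,0,0, 0,0,-3.5,0,0, 0,0,-3.5,0,0, 0,0,-3.5,0,0, 0,0,-3.5,0,0]'
python3 -m crank '[0,0,-3.5,0,0, 0,0,-3.5,0,0, 0,0,-3.5,0,0, 0,0,-3.5,0,0, 0,0,-3.5,0,0, 0,0,-3.5,0,0, 0,0,-3.5,0,0, 0,0,-3.5,0,0]'
```

```text
time_s: 1.47
position: [0.2669, -0.4062, 0.2309]
tool_rot: [[0.971, -0.24, -0.0], [-0.24, -0.971, 0.001], [-0.0, -0.001, -1.0]]
ft_force: [0.3, 0.3, 0.1]
grip_width: -0.0
gripper_force: 0.0
time_s: 2.13
position: [0.3339, -0.134, 0.2315]
tool_rot: [[0.971, -0.24, 0.001], [-0.24, -0.971, -0.0], [0.001, 0.0, -1.0]]
ft_force: [1.1, 0.0, -0.3]
grip_width: -0.0003
gripper_force: 0.0
time_s: 2.8
position: [0.4011, 0.1382, 0.2315]
tool_rot: [[0.971, -0.24, 0.001], [-0.24, -0.971, -0.0], [0.001, -0.0, -1.0]]
ft_force: [0.3, -1.6, 0.1]
grip_width: 0.0002
gripper_force: 0.0
```

```bash
python3 -m crank '[0,0.5,-3.5,0,0, 0,0.5,-3.5,0,0, 0,0,-3.4,0,0, 0,0,0,3,0, 0,0,0,3,0, 0,0,0,3,0, 0,0,0,2.5,0, 0,0,0,0,0]'
python3 - <<'E'
from h import *
t=shot('top','t1.png');s=shot('side','s1.png')
x=env.observe();P=x['position'];print(P)
for p,n in((t,'t'),(s,'s')):
    print(n,proj(p,P),[look(p,q,1) for q in('round_pad_top','round_tip','round_tab')])
a=t['color'][160:265,140:230]; b=s['color'][190:300,195:305]
a=cv2.resize(a,None,fx=4.2,fy=4.2,interpolation=3);b=cv2.resize(b,None,fx=3.8,fy=3.8,interpolation=3)
c=np.zeros((450,800,3),np.uint8);c[:a.shape[0],:a.shape[1]]=a;c[:b.shape[0],380:380+b.shape[1]]=b
cv2.imwrite('pics/c1.png',c[...,::-1])
E
```

```text
time_s: 3.47
position: [0.4335, 0.2342, 0.1124]
tool_rot: [[0.971, -0.24, -0.008], [-0.24, -0.971, -0.002], [-0.007, 0.004, -1.0]]
ft_force: [-0.8, 0.3, -0.4]
grip_width: -0.0001
gripper_force: 0.0
[0.43587745 0.23482453 0.11674256]
t [174.1293045 244.1716885] [[], [(0.55, array([187.4944, 216.8832]))], [(0.61, array([173.5168, 177.4848]))]]
s [277.29636619 246.84524733] [[(0.37, array([275.5072, 262.6944]))], [(0.79, array([254.208 , 250.9824]))], [(0.47, array([211.9168, 200.2176]))]]
```

View pics/c1.png

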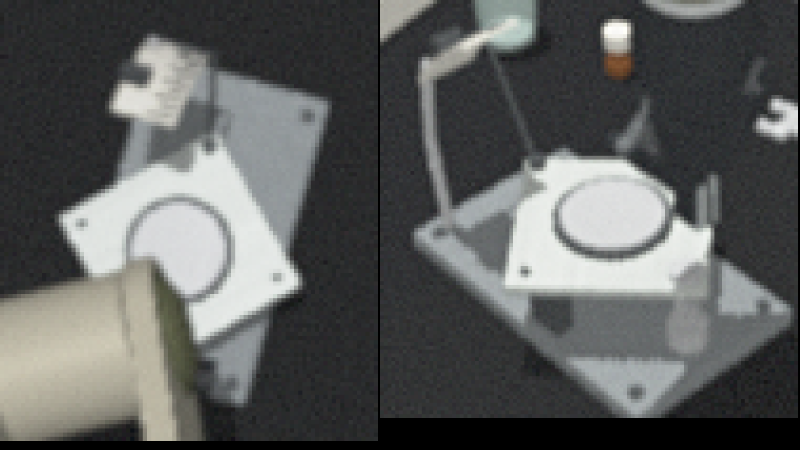

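Crop c1 shows the fingers just outboard of the pad and above it, at side px about (277,247). The mount is undisturbed and the tab is at side px (212,200). I need a closer look at the scale to read the needle.

```bash
cat >> h.py <<'E'
def scale(name):
    t=shot('top');s=shot('side')
    a=t['color'][164:202,160:200]; b=s['color'][190:228,200:240]
    c=np.hstack([cv2.resize(i,(395,375),interpolation=2) for i in(a,b)])
    c=cv2.convertScaleAbs(c,alpha=1.3)
    cv2.imwrite('pics/'+name,c[...,::-1]); return t,s
E
python3 - <<'E'
from h import *
scale('z0.png')
print(env.observe()['position'],env.observe()['ft_force'])
E
```

```text
[0.43593052 0.23482498 0.11697878] [-0.22059594  0.32483706 -0.17457206]
```

View pics/z0.png

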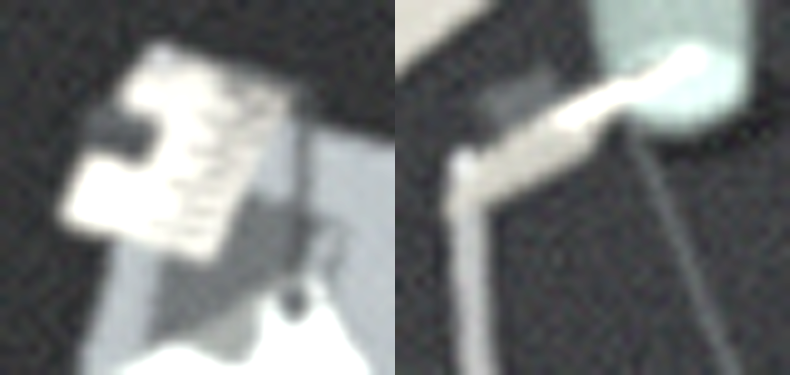

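z0 shows the needle resting across the lower end of the sloped scale, bending at crop (298,93). The tab sits mid-scale on the left edge at crop (115,130). I'll intersect both camera rays with the 166 mm cylinder about the hinge to estimate the index angle.

```bash
cat >> h.py <<'E'
from scipy.optimize import brentq
YAW=np.radians(-14.0);O=np.array([.5085,.2178,.06])
RM=np.array([[np.cos(YAW),np.sin(YAW),0],[-np.sin(YAW),np.cos(YAW),0],[0,0,1]])
def cyl(p,uv,r=.166):
    o,d=ray(p,uv)
    f=lambda z:np.hypot(*((RM@(o+d*(z-o[2])/d[2]-O))[[0,2]]))-r
    out=[]
    zs=np.linspace(.06,.23,60)
    for a,b in zip(zs,zs[1:]):
        if f(a)*f(b)<0:
            z=brentq(f,a,b);m=RM@(o+d*(z-o[2])/d[2]-O);out.append((np.round(m,4),round(float(np.arctan2(m[2],m[0])),3)))
    return out
E
python3 - <<'E'
from h import *
t=shot('top');s=shot('side')
Z=lambda x,y:(160+x/9.875,164+y/9.868)
S=lambda x,y:(200+(x-395)/9.875,190+y/9.868)
for n,u in(('bend',(299,93)),('needle mid',(240,80)),('tab',(115,130)),('sc low',(160,45)),('sc high',(65,215)),('sc lowR',(300,90)),('sc highR',(210,260))): print(n,cyl(t,Z(*u)))
for n,u in(('bend',(632,115)),('tab',(515,93)),('sc',(690,60)),('sc',(460,165))): print('side',n,cyl(s,S(*u)))
E
```

```text
bend [(array([0.1371, 0.0003, 0.0936]), 0.599)]
needle mid [(array([0.1365, 0.0181, 0.0945]), 0.605)]
tab [(array([0.1106, 0.0443, 0.1238]), 0.842)]
sc low [(array([0.1417, 0.0453, 0.0864]), 0.547)]
sc high [(array([0.0818, 0.0476, 0.1444]), 1.055)]
sc lowR [(array([0.1382, 0.0005, 0.092 ]), 0.587)]
sc highR [(array([0.0793, 0.0041, 0.1458]), 1.073)]
side bend [(array([ 0.1534, -0.0241,  0.0635]), 0.393), (array([0.0377, 0.0601, 0.1617]), 1.342)]
side tab [(array([0.1075, 0.0446, 0.1265]), 0.866), (array([0.1025, 0.048 , 0.1306]), 0.906)]
side sc [(array([ 0.1473, -0.0407,  0.0766]), 0.48), (array([0.0498, 0.0328, 0.1584]), 1.266)]
side sc [(array([0.1431, 0.0398, 0.0841]), 0.531), (array([0.0569, 0.0964, 0.1559]), 1.221)]
```

```bash
python3 -m crank '[0,0.1,-0.25,0,0, 0,0,0,1.5,0, 0,0,0,1.2,0, 0,0,0,0.8,0, 0,0,0,0,0, 0,0,0,0,0, 0,0,0,0,0, 0,0,0,0,0]'
python3 -m crank '[0,0,0,0.2,0, 0,0,0,0.2,0, 0,0,0,0.2,0, 0,0,0,0.2,0, 0,0,0,0.2,0, 0,0,0,0.2,0, 0,0,0,0,0, 0,0,0,0,0]'
```

```text
time_s: 4.73
position: [0.4376, 0.2371, 0.0819]
tool_rot: [[0.971, -0.24, 0.001], [-0.24, -0.971, 0.0], [0.001, -0.001, -1.0]]
ft_force: [-0.5, -1.0, -0.3]
grip_width: -0.0002
gripper_force: 0.0
time_s: 5.4
position: [0.4365, 0.2372, 0.0693]
tool_rot: [[0.971, -0.24, -0.002], [-0.24, -0.971, 0.0], [-0.002, 0.0, -1.0]]
ft_force: [-5.4, 1.7, 5.8]
grip_width: -0.0001
gripper_force: 3.0
```

```bash
python3 -m crank '[0,0,0,0.1,0, 0,0,0,0.1,0, 0,0,0,0.1,0, 0,0,0,0.1,0, 0,0,0,0,0, 0,0,0,0,0, 0,0,0,0,0, 0,0,0,0,0]'
python3 - <<'E'
from h import *
scale('z1.png')
print(env.observe()['position'],env.observe()['ft_force'])
E
```

```text
time_s: 6.07
position: [0.4361, 0.2373, 0.0653]
tool_rot: [[0.971, -0.24, -0.002], [-0.24, -0.971, 0.0], [-0.002, 0.0, -1.0]]
ft_force: [-5.6, 2.4, 7.6]
grip_width: 0.0
gripper_force: 3.7
[0.43609969 0.23726728 0.06532662] [-5.95778202  1.72810377  5.54014143]
```

View pics/z1.png

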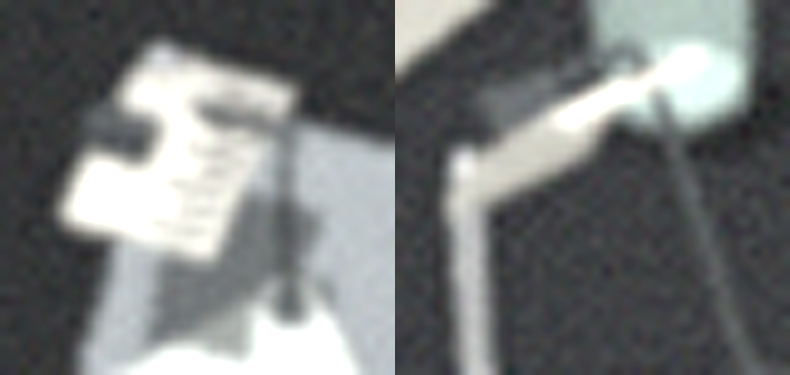

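z1 shows the needle plainly across the scale, from crop (205,105) to (285,125). It is still short of the tab, which is centred at (120,130).

Run:
```python
from h import *
t=shot('top')
Z=lambda x,y:(160+x/9.875,164+y/9.868)
for n,u in(('tip',(205,105)),('mid',(245,115)),('bend',(288,125)),('tab',(120,130)),('tab innertop',(155,112)),('tab inner bottom',(150,152))): print(n,cyl(t,Z(*u)))
```

```text
tip [(array([0.1254, 0.0236, 0.1088]), 0.714)]
mid [(array([0.1254, 0.0115, 0.1088]), 0.715)]
bend [(array([ 0.1256, -0.0014,  0.1085]), 0.713)]
tab [(array([0.111 , 0.0429, 0.1234]), 0.839)]
tab innertop [(array([0.1192, 0.036 , 0.1155]), 0.769)]
tab inner bottom [(array([0.1066, 0.0321, 0.1273]), 0.874)]
```

```bash
python3 -m crank '[0,0,0,0.1,0, 0,0,0,0.1,0, 0,0,0,0.1,0, 0,0,0,0.1,0, 0,0,0,0.1,0, 0,0,0,0,0, 0,0,0,0,0, 0,0,0,0,0]'
python3 - <<'E'
from h import *
scale('z2.png')
print(env.observe()['position'],env.observe()['ft_force'])
E
```

```text
time_s: 6.88
position: [0.4359, 0.2373, 0.0603]
tool_rot: [[0.971, -0.24, -0.003], [-0.24, -0.971, 0.0], [-0.003, 0.0, -1.0]]
ft_force: [-6.4, 3.2, 7.0]
grip_width: 0.0002
gripper_force: 4.3
[0.43591851 0.23731961 0.06031099] [-6.14376144  2.06707024  7.36583227]
```

View pics/z2.png

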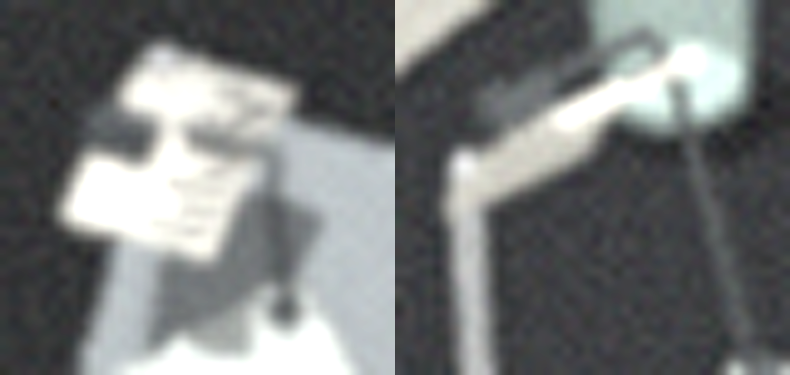

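z2 shows the needle from crop (195,132) to (275,152). Run on to the tab's inner edge, that is about 10 px (roughly 2 mm of press) short of the tab's middle. I'll go 1.5 mm further, hold and check.

```bash
python3 -m crank '[0,0,0,0.08,0, 0,0,0,0.07,0, 0,0,0,0,0, 0,0,0,0,0, 0,0,0,0,0, 0,0,0,0,0, 0,0,0,0,0, 0,0,0,0,0]'
python3 - <<'E'
from h import *
scale('z3.png')
print(env.observe()['position'],env.observe()['ft_force'])
E
```

```text
time_s: 7.65
position: [0.4359, 0.2373, 0.0589]
tool_rot: [[0.971, -0.24, -0.003], [-0.24, -0.971, 0.0], [-0.003, 0.0, -1.0]]
ft_force: [-6.4, 2.2, 6.9]
grip_width: -0.0002
gripper_force: 4.5
[0.43591638 0.23734093 0.05885598] [-6.64249811  2.69852087  7.11176081]
```

View pics/z3.png

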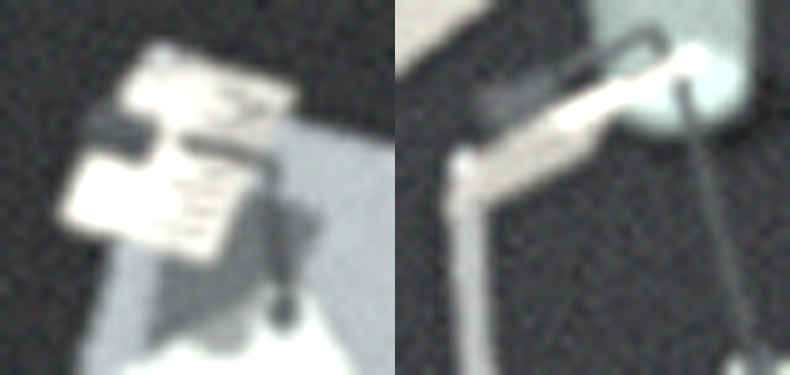

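z3 shows the needle from crop (190,140) to (268,162). Run on to x=150 it falls at row 129, against 132 for the tab's middle, so they are level within about 1–2 mm. Now I hold, then release slowly.

```bash
python3 -m crank '[0,0,0,0.03,0, 0,0,0,0,0, 0,0,0,0,0, 0,0,0,0,0, 0,0,0,0,0, 0,0,0,0,0, 0,0,0,0,0, 0,0,0,0,0]'
python3 -m crank '[0,0,0,0,0, 0,0,0,0,0, 0,0,0,0,0, 0,0,0,0,0, 0,0,0,0,0, 0,0,0,0,0, 0,0,0,0,0, 0,0,0,0,0]'
python3 -m crank '[0,0,0,-0.3,0, 0,0,0,-0.3,0, 0,0,0,-0.3,0, 0,0,0,-0.3,0, 0,0,0,-0.4,0, 0,0,0,-0.4,0, 0,0,0,-0.8,0, 0,0,0,-1,0]'
python3 -m crank '[0,0,0,-1.5,0, 0,0,0,-1.5,0, 0,0,0,-1.5,0, 0,0,0,-1.5,0, 0,0,0,0,0, 0,0,0,0,0, 0,0,0,0,0, 0,0,0,0,0]'
python3 - <<'E'
from h import *
t=shot('top','t9.png');s=shot('side','s9.png')
a=cv2.imread('pics/t9.png')[150:280,130:290]; b=cv2.imread('pics/s9.png')[150:310,180:340]
c=np.hstack([cv2.resize(a,(400,325)),cv2.resize(b,(325,325))]);cv2.imwrite('pics/c9.png',c)
E
```

```text
time_s: 8.42
position: [0.4359, 0.2373, 0.0585]
tool_rot: [[0.971, -0.24, -0.003], [-0.24, -0.971, 0.0], [-0.003, 0.0, -1.0]]
ft_force: [-5.7, 2.3, 7.8]
grip_width: 0.0
gripper_force: 4.5
time_s: 9.08
position: [0.4359, 0.2374, 0.0586]
tool_rot: [[0.971, -0.24, -0.003], [-0.24, -0.971, 0.0], [-0.003, 0.0, -1.0]]
ft_force: [-5.8, 3.0, 7.8]
grip_width: -0.0
gripper_force: 4.5
time_s: 9.75
position: [0.4371, 0.2368, 0.0966]
tool_rot: [[0.971, -0.24, -0.001], [-0.24, -0.971, -0.0], [-0.001, 0.001, -1.0]]
ft_force: [0.1, 0.8, -0.8]
grip_width: -0.0003
gripper_force: 0.0
time_s: 10.42
position: [0.4369, 0.2368, 0.1556]
tool_rot: [[0.971, -0.24, -0.002], [-0.24, -0.971, -0.0], [-0.002, 0.001, -1.0]]
ft_force: [0.2, 0.6, -0.2]
grip_width: 0.0002
gripper_force: 0.0
```

View pics/c9.png

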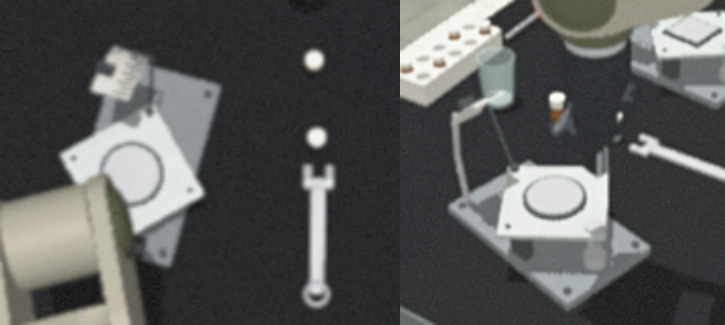

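The plate is back at rest with the needle at the low end of the scale. Mount, tab and bystanders are in place, and the gripper is clear.

```bash
python3 -c "
from rig import env
print(env.close_job())"
```

```text
the job is handed in; nothing more can be done
None
```

I pressed the round mount's pad until its pointer was level with the index tab (by eye in the images, within about 2 mm), held it for over a second and let go; the plate sprang back, nothing else looked moved, and the job is handed in (no verdict came back).

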